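# Refit and lock the battery of a stockroom temperature monitor

### The job

Refit the battery pack of the stockroom's temperature monitor: hook its black nose under the orange lip of the bay, swing its yellow tail down so that it lies flat and fully home, and only then lock it with the captive screw: pull the red knob up against its spring until its thread can engage, and drive it clockwise all the way, so that its steel arm clamps the yellow tail. Let go of everything at the end, and leave the carton, the dropper bottle and the jar where they stand.

Things in the scene. Friction and masses are not known exactly. Their poses are not given: they have to be found in the camera images.
- battery_mid (a point): Centre of the loose battery pack (about 0.3 kg), 20 mm above its underside; 116 mm long (x), 46 wide (y), 40 high (z). The blue body (x -40 to +44 mm from here, full width and height) has flat sides to grip. At -x is the nose, at +x the tail, both level with the underside. It starts flat on the bench, z up.
- battery_nose (a point): Lower edge of the nose tip, mid-width (58 mm to -x of the pack's centre, 20 mm below it). The nose is a black tongue with brass contacts, 18 mm long, 46 wide, 12 high. Axes as the pack.
- battery_tail (a point): Upper edge of the tail tip, mid-width (58 mm to +x of the pack's centre, 6 mm below it). The tail is a yellow tongue 14 mm long, 30 wide, 14 high. Axes as the pack.
- bay (a point): On the bay floor (22 mm over the bench, top of the fixed white base) mid-way in the bay. Home, the pack's axes are parallel to these and its centre is 20 mm above. -x: to the lip; +x: to the screw; z up. Bay 119 mm long: end wall 22 mm high at x = -59.5 mm; tail stop 9 mm high, 6 thick, at x = +59.5 mm, so the pack cannot be slid in flat. A console 34 mm high stands at y = +83 to +123 mm.
- lip (a point): Middle of the lower free edge of the orange lip: 51.5 mm to -x of the bay point, 15 mm above the bay floor. The lip is 6 mm thick, 62 wide, and overhangs the floor by 8 mm from the end wall. The nose goes under it at 12 to 20 degrees of tilt, tail up. Side guides 52 mm apart: 12 mm high for bay x = -59.5 to -27.5 mm, 8 mm high for x = +41.5 to +59.5 mm, none between.
- knob (a point): Middle of the round red knob (28 mm diameter, 26 high; grip at any yaw) of the captive screw, on its upright axis 100 mm to +x of the bay point (y = 0). At rest it is 43 mm above the bay floor. Below it, on a 12 mm stem, is a steel arm (52 mm long from the axis, 16 wide, 8 thick, its top 24 mm below this point); arm and knob lift and turn together.
- clamp_tip (a point): Lower face of the steel arm at its tip, 52 mm from the screw's axis. At rest it is 11 mm above the bay floor and the arm points away from the bay; at the end the arm points to -x of the bay and rests on the yellow tail.
- lift (a joint): How far the captive screw is pulled up: 0 at rest, 0.0105 m at its upper stop. A spring pulls it down: 5 N at rest, 9 N at the top, plus 1 N of weight. In the thread (turn above 0.95 rad) the lift follows the turn with 2 mm of play: 8.5 mm at 0.95 rad, falling 3.6 mm per rad clockwise, to 3 mm at the end with the arm on the tail.
- turn (a joint): Turn of the captive screw, growing CLOCKWISE seen from above, 0 to 2.75 rad (hard stop, arm pointing at the bay). Unpulled, a shoulder blocks it at about 0.5 rad; pulled up by 8.5 mm or more it passes. From about 0.95 rad the thread carries it; beyond 1.1 rad it can be let go and stays. It takes under 0.2 N m and more than one grasp.
- carton: Bystander: centre of the underside of a white and green carton, 50 x 85 x 42 mm.
- dropper: Bystander: centre of the underside of a white dropper bottle, 32 mm diameter, 70 mm high.
- jar: Bystander: centre of the underside of an amber jar, 56 mm diameter, 75 mm high.
There are look-alikes about, which are no part of the job. Of the things shaped like the part that bears battery_mid, the blue one is meant.

How it is judged:
By the outcome, as a careful person would: the job done as asked, in the order asked, and still so for the second after the job is handed in, with the robot touching nothing.
It also fails if it takes over 66 s, if anything falls off the work surface, if the arm or the gripper's body presses on something with over 40 N, if the wrist force passes 120 N, or if a joint passes its speed limit or range.

### The arm

A 7-joint arm with a two-finger parallel gripper is mounted at the origin on the work surface. World frame = base frame: x ahead of the robot, y to its left, z up, the work surface at z = 0. Lengths are in m, angles in rad, forces in N, time in s.
With the tool pointing down it reaches from about 0.4 to 0.875 m from the base axis. Payload 6.5 kg.
Tool frame: the origin (TCP) lies between the finger pads; the fingertips stand 17 mm ahead of it and the grasp point (between the pads) lies 2 mm behind it; z points along the fingers, y is the direction in which the jaws open and shut (so a half turn about z gives the same grasp; the last joint's range is limited). The gripper opens to 85 mm and grips with 20 to 120 N. Pads are 22 mm wide; open, the fingers measure 114 mm over their backs; the gripper's body (76 mm by 85 mm) begins 54 mm behind the grasp point. The pads swing forward as they close: fully open they stand 13 mm farther back than shut.
Start: joints at [1.127, 0.536, -0.004, 1.538, 0.003, 1.067, -0.071], TCP at [0.24, -0.604, 0.248] pointing down, gripper open.
Joint ranges: [-2.7, 2.7], [-0.37, 2.16], [-1.27, 1.26], [0.24, 2.4], [-1.31, 4.45], [0.19, 1.91], [-2.76, 2.76]. Speed limits (rad/s): [2.39, 2.39, 3.14, 3.14, 3.14, 3.14, 3.14].

### API

Orientations are given as a unit quaternion [x, y, z, w].
In Python, from station import monitor, optics, job gives the robot as it stands.
- The arm moves only by the tool move_arm, never from a script. Its arguments are lists of equal length, an entry for each row: "travel": the shift along the tool's x, y, z in m, a list of three; "angular": the turn, a rotation vector about the tool's x, y, z in degrees, a list of three. A call has 1 to 10 rows; each row is the pose to reach, as a shift and turn from the pose measured when the call began, along the tool's axes at that moment; what a row does not reach only later rows make up. A row lasts 1/8 s, in which the tool goes at most 62.5 mm and 10.7 degrees, less where a joint would pass 70% of its speed; a pose out of reach is approached as far as the arm can. A call with a gripper value outside its range is refused whole. "jaw" is the gripper's target within -1 to 1 (fully open at 1, half-way at 0, shut at -1), set as the call begins (left out, the last holds). The fingers move at their own pace and stop on an object; "grip_force" is the grip in N (left out, the last holds). Time passes only in rows, so rows that repeat a pose let the fingers close. It gives the time, the measured TCP pose, the force and the opening at its end, in the units of the state.
- monitor.read_state(): the state, without advancing time (a new reading comes with each control period).
- optics.get_image(name): name is "scene" or "top" or "wrist"; returns the picture (400x640x3 uint8, red, green, blue); there is no depth.
- optics.get_calibration(name): a dict with "camera_matrix" (3x3 intrinsics, pixels), "R" (3x3) and "t" (3): a world point X has camera coordinates R X + t. Camera axes: x right, y down, z forward; pixel columns grow to the right and rows downward; lengths in m; the calibration is good to about 2 mm. A picture is of the moment at which its call begins: read the wrist's pose just before it. get_calibration takes no time and is no camera call; for the wrist camera it gives the pose at the moment of the call.
- job.finish_job(): hands the job in, once; it reports no verdict.
Trained networks look in the newest picture that a camera, given by its name, has taken for a name from the list of things; names that differ only in an ending like _2 or _b are one class to them, and where a whole thing is asked for, a point or a joint stands for the part that bears it (a point fixed in the world has none). Each returns a list of dicts, best first, with "p" (0 to 1); they miss things now and then, are a little off and sometimes report something else, mostly with a low value. They report only what shows in the picture. A call takes as long as a camera call. They do not tell look-alikes from the thing itself.
- optics.masks_of(camera, label): "pixels" (400x640 bool, what is visible of it) and "location" ([column, row] in pixels, amid what is visible of it).
The state is a dict: "clock": time; "joints": joint angles; "qd": joint speeds; "tau": joint torques, N m; "eef_pos": TCP position; "tcp_rot": TCP orientation; "contact_force": force on the tool from outside, world axes, zero at the start; "moment": the same for the moment, N m; "gripper_width": opening from 0.0 (shut) to 1.0 (fully open).
Only numpy, scipy, OpenCV 4.12 (cv2) and the standard library are available. Lean on these libraries where they do the work, as an engineer would, in place of code of your own. Each camera call takes 0.05 s, during which the arm holds its last target.

## Working session

There is one attempt and no reset: what is moved stays moved. The work goes in short steps, Python scripts to look and compute and a tool call to move; the robot and the scene stay as the last step left them, time stands still between calls to the robot, and variables do not carry over. Pictures are saved under pics/ and viewed, and the job is handed in when it is done.

Besides the shell and the picture viewer there is one more tool, called after ">>>" by a JSON object that holds its "name" and its "arguments". move_arm: Moves the arm, as the interface text tells. Its arguments: {"type":"object","properties":{"travel":{"type":"array","items":{"type":"array","items":{"type":"number"}}},"angular":{"type":"array","items":{"type":"array","items":{"type":"number"}}},"jaw":{"type":"number"},"grip_force":{"type":"number"}},"required":["travel","angular"]}

```bash
ls; mkdir -p pics; python3 - <<'E'
from station import monitor, optics, job
import cv2
print(monitor.read_state())
for n in ["scene","top"]:
    im=optics.get_image(n); cv2.imwrite(f"pics/{n}0.png",im[:,:,::-1])
    c=optics.get_calibration(n); print(n,c)
    for l in ["battery_mid","knob","clamp_tip","carton","dropper","jar","lip","bay","battery_nose","battery_tail"]:
        try:
            r=optics.masks_of(n,l)
            print(l,[(round(d["p"],2),[round(float(v)) for v in d["location"]],int(d["pixels"].sum())) for d in r])
        except Exception as e: print(l,e)
E
```

```text
pics
{'clock': 0.0, 'joints': array([ 1.12679678,  0.53717288, -0.00441422,  1.53888671,  0.00261219,
        1.06728438, -0.07121207]), 'qd': array([ 0.00104009,  0.00082831,  0.00059102, -0.00023735, -0.00118819,
       -0.00132096,  0.00105432]), 'tau': array([-5.70054272e-04, -5.83411252e+01,  1.04836375e+00, -2.59104699e+01,
        1.23481115e-02,  9.57892888e-03,  2.79010231e-05]), 'eef_pos': array([ 0.23951354, -0.60361057,  0.24740365]), 'tcp_rot': array([ 9.82206846e-01,  1.87800291e-01, -2.37546448e-04, -8.39969991e-04]), 'contact_force': array([ 0.8517066 , -0.11949908, -0.1231899 ]), 'moment': array([0.03652587, 0.00607807, 0.01457537]), 'gripper_width': 1.0001778892848259}
scene {'camera_matrix': array([[516.99087818,   0.        , 323.23152038],
       [  0.        , 516.99087818, 197.23640598],
       [  0.        ,   0.        ,   1.        ]]), 'R': array([[-0.06889872,  0.99761096, -0.00503306],
       [ 0.61577683,  0.03855745, -0.78697663],
       [-0.78490245, -0.05732092, -0.61696228]]), 't': array([ 0.10776718, -0.32892098,  1.64085382])}
battery_mid [(0.94, [
[... 606 characters left out ...]
    ,   1.        ]]), 'R': array([[-0.01121367, -0.99939383,  0.03295801],
       [-0.98818493,  0.00603741, -0.15314729],
       [ 0.15285547, -0.03428595, -0.98765362]]), 't': array([-0.08465316,  0.61922497,  0.97350488])}
battery_mid [(0.91, [367, 259], 1193), (0.87, [299, 250], 1120)]
knob [(0.52, [231, 200], 334)]
clamp_tip [(0.85, [227, 198], 331), (0.19, [203, 243], 7493)]
carton [(0.89, [357, 136], 1007)]
dropper [(0.65, [239, 131], 210)]
jar [(0.68, [281, 129], 645)]
lip [(0.65, [201, 244], 7552), (0.31, [225, 202], 303)]
bay [(0.56, [203, 240], 7642)]
battery_nose [(0.9, [366, 256], 1170), (0.63, [298, 247], 1102)]
battery_tail [(0.65, [367, 257], 1199), (0.57, [300, 248], 1142)]
```

```bash
python3 - <<'E'
import cv2
a=cv2.imread("pics/top0.png"); cv2.imwrite("pics/top0c.png",cv2.resize(a[100:340,120:440],None,fx=2.5,fy=2.5,interpolation=cv2.INTER_CUBIC))
a=cv2.imread("pics/scene0.png"); cv2.imwrite("pics/scene0c.png",cv2.resize(a[130:310,220:480],None,fx=3,fy=3,interpolation=cv2.INTER_CUBIC))
E
```

```text
(no output)
```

View pics/top0c.png

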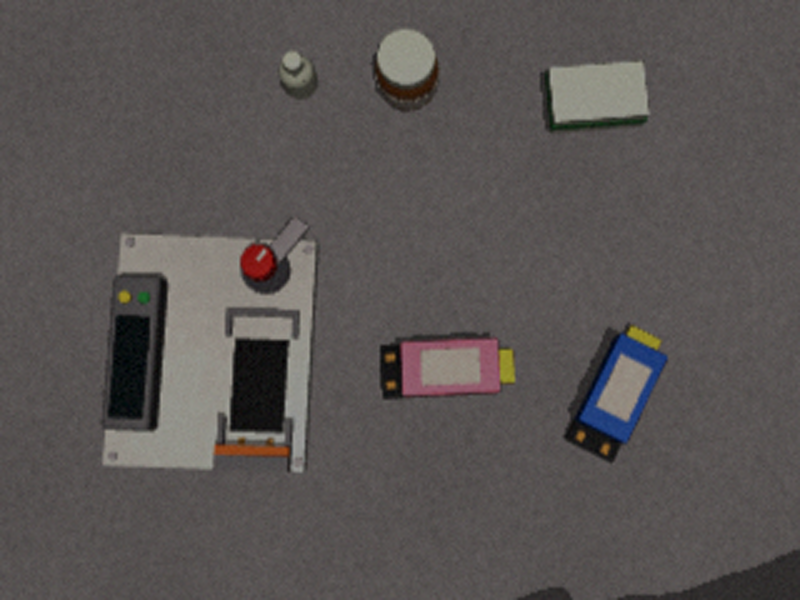

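View pics/scene0c.png

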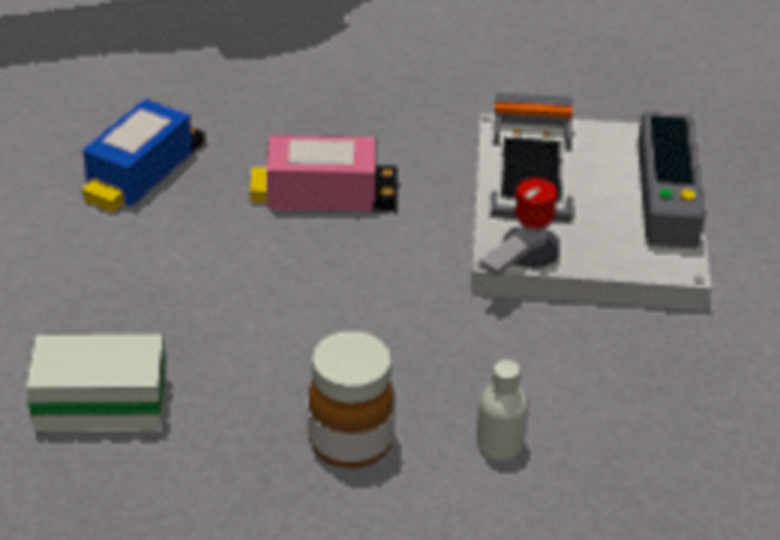

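```bash
cat > h.py <<'E'
import numpy as np, cv2
from scipy.optimize import minimize
from scipy.spatial.transform import Rotation as R
from station import monitor, optics, job
def box(x0,x1,y0,y1,z0,z1): return np.array([[x,y,z] for x in(x0,x1) for y in(y0,y1) for z in(z0,z1)],float)/1000
def cyl(cx,cy,r,z0,z1):
    a=np.linspace(0,2*np.pi,40); return np.array([[cx+r*np.cos(t),cy+r*np.sin(t),z] for t in a for z in(z0,z1)])/1000
def proj(P,c):
    X=P@c["R"].T+c["t"]; u=X@c["camera_matrix"].T; return u[:,:2]/u[:,2:]
def place(P,x,y,yaw,z=0):
    c,s=np.cos(yaw),np.sin(yaw); return P@np.array([[c,s,0],[-s,c,0],[0,0,1]])+[x,y,z]
def hsvmask(im,name):
    h=cv2.cvtColor(im,cv2.COLOR_RGB2HSV); H,S,V=[h[...,i].astype(int) for i in range(3)]
    return {"blue":(H>100)&(H<130)&(S>130)&(V>40),"orange":(H>=5)&(H<18)&(S>150)&(V>90),"red":((H<5)|(H>172))&(S>150)&(V>70),"yellow":(H>22)&(H<36)&(S>140)&(V>80)}[name]
SS=4
def render(P,c,shape=(400,640)):
    uv=proj(P,c); h=cv2.convexHull(uv.astype(np.float32))[:,0]
    m=np.zeros((shape[0]*SS,shape[1]*SS),np.uint8)
    # pixel centre convention: integer = centre
    q=((h+0.5)*SS-0.5); cv2.fillConvexPoly(m,np.round(q*16).astype(np.int32),1,shift=4)
    return m
def big(mask,near=None,r=40):
    m=mask.astype(np.uint8)
    n,l,s,ce=cv2.connectedComponentsWithStats(m)
    best=None
    idx=[i for i in range(1,n) if near is None or np.hypot(*(ce[i]-near))<r]
    i=max(idx,key=lambda i:s[i,4]); m=(l==i).astype(np.uint8)
    cs,_=cv2.findContours(m,cv2.RETR_EXTERNAL,cv2.CHAIN_APPROX_NONE); cv2.drawContours(m,cs,-1,1,-1)
    return m
def fit(obs,x0,step):
    """obs: list of (pts_local, z, cam, mask)"""
    O=[(P,z,c,cv2.resize(m,None,fx=SS,fy=SS,interpolation=cv2.INTER_NEAREST)) for P,z,c,m in obs]
    def loss(p):
        t=0
        for P,z,c,m in O:
            r=render(place(P,p[0],p[1],p[2],z),c); t+=1-(r&m).sum()/max(1,(r|m).sum())
        return t/len(O)
    best=None
    sx=np.array([x0]+[np.array(x0)+np.eye(3)[i]*step[i] for i in range(3)])
    r=minimize(loss,x0,method="Nelder-Mead",options=dict(initial_simplex=sx,xatol=1e-5,fatol=1e-5,maxiter=250))
    return r.x,r.fun
BLUE=box(-40,44,-23,23,-20,20)
LIP=box(-59.5,-51.5,-31,31,15,21)
KNOB=cyl(100,0,14,30,56)
def ray(uv,c,z):
    d=c["R"].T@np.linalg.inv(c["camera_matrix"])@[uv[0],uv[1],1]; o=-c["R"].T@c["t"]
    return o+d*(z-o[2])/d[2]
E
python3 - <<'E'
from h import *
ims={n:cv2.imread(f"pics/{n}0.png")[:,:,::-1].copy() for n in("scene","top")}
C={n:optics.get_calibration(n) for n in ims}
near={"scene":(265,180),"top":(367,258)}
for sets in (["top"],["scene"],["top","scene"]):
    o=[];b=[]
    for n in sets:
        m=big(hsvmask(ims[n],"blue"),near[n],30); o.append((BLUE,0.02,C[n],m))
        ml=big(hsvmask(ims[n],"orange")); mk=big(hsvmask(ims[n],"red")); b+= [(LIP,.022,C[n],ml),(KNOB,.022,C[n],mk)]
    t=ray((367,255),C["top"],.03)
    print(sets,[int(x[3].sum()) for x in o+b])
    r=min((fit(o,[t[0],t[1],y],[.01,.01,.2]) for y in(0.3,.6,-.4,1.1)),key=lambda r:r[1]); print("blue",r)
    t=ray((221,247),C["top"],.04)
    r=min((fit(b,[t[0],t[1],y],[.01,.01,.2]) for y in(0,)),key=lambda r:r[1]); print("bay",r)
print(ray((307,182),C["top"],.03)) 
E
```

```text
['top'] [844, 108, 1294]
blue (array([ 0.50674166, -0.21136714, -0.48592351]), np.float64(0.11276218028798735))
bay (array([ 0.51494394,  0.10149961, -0.00971629]), np.float64(0.5625958099131323))
['scene'] [764, 163, 1460]
blue (array([ 0.50505323, -0.21189279,  2.72537731]), np.float64(0.14531052852937054))
bay (array([0.52737092, 0.10256318, 0.        ]), np.float64(1.0))
['top', 'scene'] [844, 764, 108, 1294, 163, 1460]
blue (array([ 0.50517259, -0.21142027, -0.45721707]), np.float64(0.13834817543164052))
bay (array([ 0.51494394,  0.10149961, -0.00971629]), np.float64(0.7812979049565661))
[ 0.66885716 -0.08130245  0.03      ]
```

```bash
python3 - <<'E'
from h import *
ims={n:cv2.imread(f"pics/{n}0.png")[:,:,::-1].copy() for n in("scene","top")}
C={n:optics.get_calibration(n) for n in ims}
kn={"scene":(398,198),"top":(224,205)}
for sets in (["top"],["scene"],["top","scene"]):
    b=[]
    for n in sets:
        ml=big(hsvmask(ims[n],"orange"),{"scene":(398,166),"top":(221,280)}[n],30); mk=big(hsvmask(ims[n],"red"),kn[n],20); b+= [(LIP,.022,C[n],ml),(KNOB,.022,C[n],mk)]
    print(sets,[int(x[3].sum()) for x in b])
    t=ray((225,250),C["top"],.04)
    r=fit(b,[t[0],t[1],0],[.01,.01,.2]); print("bay",r)
for n in ims:
    v=ims[n][:,:,::-1].copy()
    def dr(P,x,y,a,z,col):
        h=cv2.convexHull(proj(place(P,x,y,a,z),C[n]).astype(np.float32)); cv2.polylines(v,[np.round(h*16).astype(int)],True,col,1,shift=4)
    dr(BLUE,.5052,-.2114,-.457,.02,(0,255,0)); dr(LIP,*r[0],.022,(255,255,0)); dr(KNOB,*r[0],.022,(0,255,0)); dr(box(-59.5,59.5,-26,26,0,0),*r[0],.022,(255,0,255))
    v=v[120:300,160:420]; cv2.imwrite(f"pics/{n}_ov.png",cv2.resize(v,None,fx=3,fy=3))
E
```

```text
['top'] [108, 142]
bay (array([ 0.51444763,  0.10012182, -0.03567626]), np.float64(0.18909231488492484))
['scene'] [98, 197]
bay (array([ 0.51122735,  0.10132418, -0.04520463]), np.float64(0.1162393771067749))
['top', 'scene'] [108, 142, 98, 197]
bay (array([ 0.51393324,  0.1007628 , -0.04683025]), np.float64(0.21331458691684108))
```

View pics/top_ov.png

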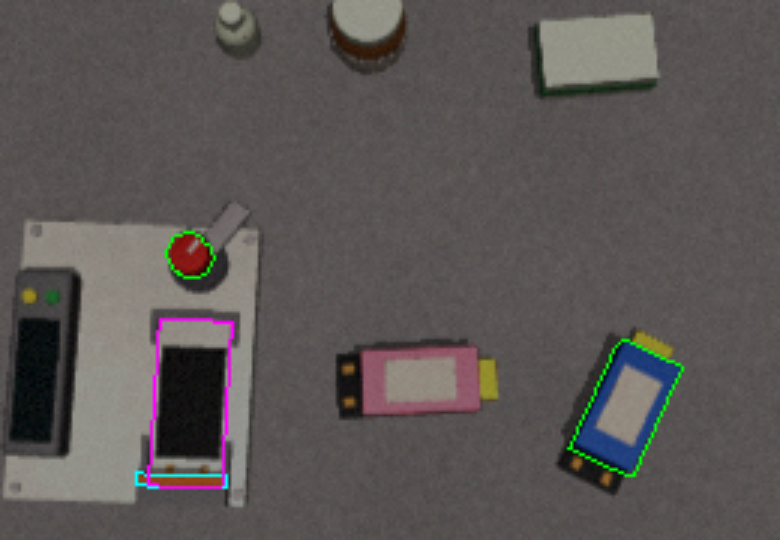

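View pics/scene_ov.png

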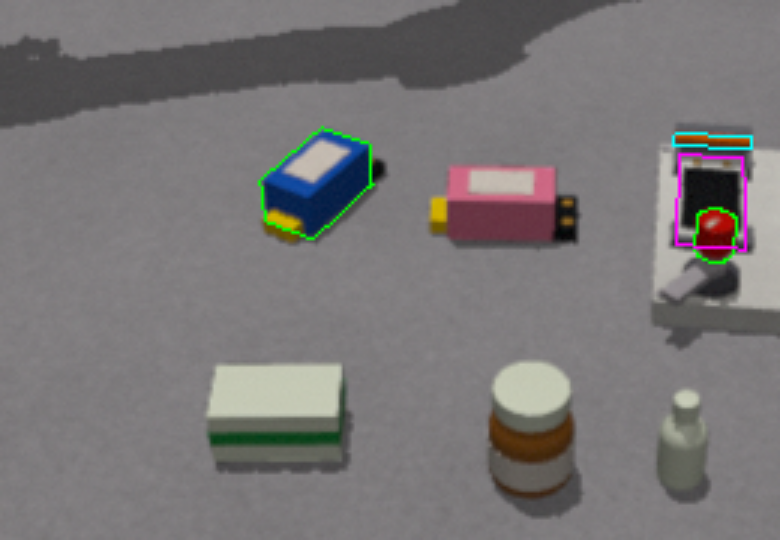

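```bash
cat >> h.py <<'E'
def quat_down(psi,tilt=0.0):
    """tool z down, tool x azimuth psi; then tilt about tool y (rad)"""
    return R.from_euler("z",psi)*R.from_euler("x",np.pi)*R.from_euler("y",tilt)
def goto(pos,rot,s=None):
    s=s or monitor.read_state()
    R0=R.from_quat(s["tcp_rot"]); p=np.array(s["eef_pos"])
    t=R0.inv().apply(np.array(pos)-p); a=np.degrees((R0.inv()*rot).as_rotvec())
    print("travel",np.round(t,4),"angular",np.round(a,2),"rows>=",np.ceil(max(np.linalg.norm(t)/.0625,np.linalg.norm(a)/10.7)))
    return t,a
def st():
    s=monitor.read_state(); print("clk %.2f"%s["clock"],"pos",np.round(s["eef_pos"],4),"euler xyz zc",np.round(R.from_quat(s["tcp_rot"]).as_matrix()[:,2],3),"psi %.2f"%np.degrees(np.arctan2(*R.from_quat(s["tcp_rot"]).as_matrix()[1::-1,0])),"F",np.round(s["contact_force"],1),"M",np.round(s["moment"],2),"g %.3f"%s["gripper_width"],"q",np.round(s["joints"],2)); return s
E
python3 - <<'E'
from h import *
s=st(); c=optics.get_calibration("wrist"); R0=R.from_quat(s["tcp_rot"]).as_matrix()
o=-c["R"].T@c["t"]; print("cam in tool",R0.T@(o-s["eef_pos"])); print("cam axes in tool",R0.T@c["R"].T); print(c["camera_matrix"])
goto([.505,-.211,.2],quat_down(np.pi-.457))
E
```

```text
clk 1.10 pos [ 0.2398 -0.6041  0.2483] euler xyz zc [-0. -0. -1.] psi 21.65 F [-0.1 -0.5 -0.3] M [0.02 0.02 0.  ] g 0.999 q [ 1.13  0.54 -0.    1.54  0.    1.07 -0.07]
cam in tool [ 0.07461136 -0.00045229 -0.12545735]
cam axes in tool [[ 1.73740542e-04 -9.56953706e-01 -2.90240547e-01]
 [ 9.99999694e-01  3.87597861e-04 -6.79342437e-04]
 [ 7.62595878e-04 -2.90240340e-01  9.56953480e-01]]
[[339.05319571   0.         325.19325645]
 [  0.         339.05319571 201.62401234]
 [  0.           0.           1.        ]]
travel [ 0.3916 -0.2676  0.0483] angular [  -0.      0.   -132.17] rows>= 13.0
```

>>> {"name": "move_arm", "arguments": {"travel": [[0.3916,-0.2676,0.0483],[0.3916,-0.2676,0.0483],[0.3916,-0.2676,0.0483],[0.3916,-0.2676,0.0483],[0.3916,-0.2676,0.0483],[0.3916,-0.2676,0.0483],[0.3916,-0.2676,0.0483],[0.3916,-0.2676,0.0483],[0.3916,-0.2676,0.0483],[0.3916,-0.2676,0.0483]], "angular": [[0,0,-132.2],[0,0,-132.2],[0,0,-132.2],[0,0,-132.2],[0,0,-132.2],[0,0,-132.2],[0,0,-132.2],[0,0,-132.2],[0,0,-132.2],[0,0,-132.2]]}}

```text
clock: 2.35
eef_pos: [0.5054, -0.2104, 0.2]
tcp_rot: [0.426, 0.904, -0.0, 0.0]
contact_force: [0.1, -0.7, 0.0]
gripper_width: 1.001
```

```bash
python3 - <<'E'
from h import *
st(); goto([.505,-.211,.2],quat_down(np.pi-.457))
E
```

```text
clk 2.35 pos [ 0.5054 -0.2104  0.2   ] euler xyz zc [ 0. -0. -1.] psi 129.51 F [ 0.1 -0.7  0. ] M [-0.04 -0.   -0.01] g 1.001 q [ 0.73  0.48 -0.54  1.83  0.3   0.91  0.74]
travel [-0.0002 -0.0007 -0.    ] angular [ -0.     0.   -24.31] rows>= 3.0
```

>>> {"name": "move_arm", "arguments": {"travel": [[0,0,0],[0,0,0],[0,0,0]], "angular": [[0,0,-24.3],[0,0,-24.3],[0,0,-24.3]]}}

```text
clock: 2.72
eef_pos: [0.5054, -0.2106, 0.2]
tcp_rot: [0.225, 0.974, -0.0, 0.0]
contact_force: [-0.6, 0.4, -0.4]
gripper_width: 1.0
```

```bash
python3 - <<'E'
from h import *
s=st(); c=optics.get_calibration("wrist"); im=optics.get_image("wrist"); cv2.imwrite("pics/w1.png",im[:,:,::-1])
np.savez("w1.npz",**c)
m=big(hsvmask(im,"blue"))
r=fit([(BLUE,.02,c,m)],[.505,-.211,-.457],[.01,.01,.1]); print(m.sum(),r,np.degrees(r[0][2]))
v=im[:,:,::-1].copy()
h=cv2.convexHull(proj(place(BLUE,*r[0],.02),c).astype(np.float32)); cv2.polylines(v,[np.round(h*16).astype(int)],True,(0,255,0),1,shift=4)
cv2.imwrite("pics/w1o.png",v)
E
```

```text
clk 2.73 pos [ 0.5054 -0.2106  0.2   ] euler xyz zc [ 0. -0. -1.] psi 153.97 F [-0.6  0.4 -0.4] M [0.09 0.04 0.05] g 1.000 q [ 0.8   0.5  -0.64  1.83  0.36  0.93  1.12]
4960 (array([ 0.50742773, -0.21206741, -0.47825496]), np.float64(0.04777903098077796)) -27.40199054714572
```

View pics/w1o.png

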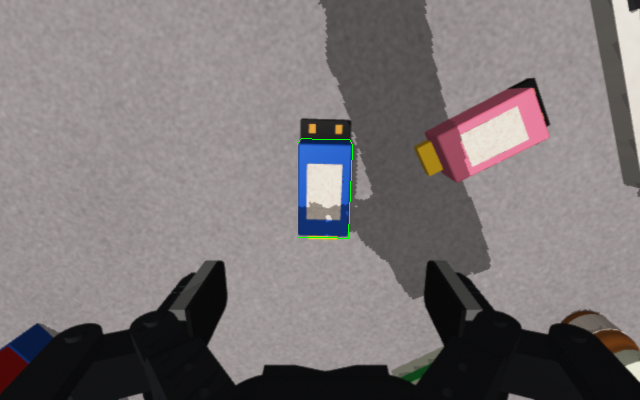

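```bash
python3 - <<'E'
from h import *
goto([.5074,-.2121,.024],quat_down(np.pi-.4783))
E
```

```text
travel [-0.0024 -0.0004  0.176 ] angular [-0.    0.01  1.43] rows>= 3.0
```

>>> {"name": "move_arm", "arguments": {"travel": [[-0.0024,-0.0004,0.04],[-0.0024,-0.0004,0.08],[-0.0024,-0.0004,0.12],[-0.0024,-0.0004,0.15],[-0.0024,-0.0004,0.17],[-0.0024,-0.0004,0.176],[-0.0024,-0.0004,0.176]], "angular": [[0,0,1.4],[0,0,1.4],[0,0,1.4],[0,0,1.4],[0,0,1.4],[0,0,1.4],[0,0,1.4]], "jaw": 1}}

```text
clock: 3.65
eef_pos: [0.5078, -0.2122, 0.0244]
tcp_rot: [0.237, 0.972, -0.0, 0.0]
contact_force: [-0.2, 0.5, 0.5]
gripper_width: 1.005
```

>>> {"name": "move_arm", "arguments": {"travel": [[0,0,0],[0,0,0],[0,0,0],[0,0,0],[0,0,0],[0,0,0]], "angular": [[0,0,0],[0,0,0],[0,0,0],[0,0,0],[0,0,0],[0,0,0]], "jaw": -1, "grip_force": 50}}

```text
clock: 4.4
eef_pos: [0.5083, -0.2126, 0.0254]
tcp_rot: [0.237, 0.972, -0.0, 0.001]
contact_force: [-0.8, -0.0, 4.6]
gripper_width: 0.534
```

```bash
python3 - <<'E'
from h import *
st()
im=optics.get_image("wrist"); cv2.imwrite("pics/w2.png",im[:,:,::-1])
# hover with level over bay
goto([.45,0.05,.2],quat_down(np.pi-.045))
E
```

```text
clk 4.40 pos [ 0.5083 -0.2126  0.0254] euler xyz zc [ 0.002 -0.001 -1.   ] psi 152.59 F [-0.8 -0.   4.6] M [-0.04  0.16 -0.01] g 0.534 q [ 0.67  0.76 -0.47  1.89  0.57  0.62  0.93]
travel [ 0.1723  0.2063 -0.1751] angular [ -0.04   0.12 -24.83] rows>= 6.0
```

View pics/w2.png

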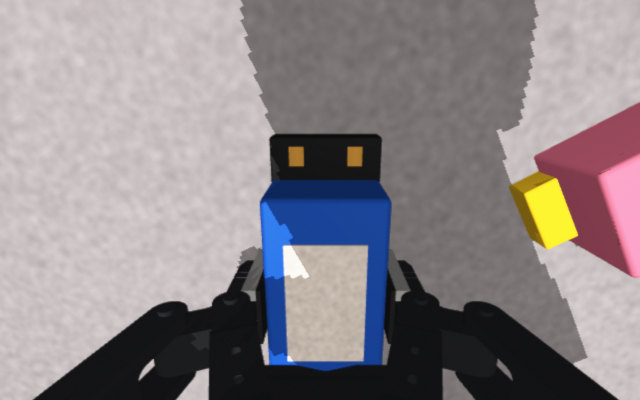

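```bash
python3 - <<'E'
from h import *
goto([.53,-0.04,.2],quat_down(np.pi-.04))
E
```

```text
travel [ 0.0598  0.1632 -0.1748] angular [ -0.05   0.12 -25.11] rows>= 4.0
```

>>> {"name": "move_arm", "arguments": {"travel": [[0,0,-0.03],[0,0,-0.08],[0.0598,0.1632,-0.1748],[0.0598,0.1632,-0.1748],[0.0598,0.1632,-0.1748],[0.0598,0.1632,-0.1748],[0.0598,0.1632,-0.1748],[0.0598,0.1632,-0.1748]], "angular": [[0,0,0],[0,0,0],[0,0,-8],[0,0,-18],[0,0,-25.1],[0,0,-25.1],[0,0,-25.1],[0,0,-25.1]]}}

```text
clock: 5.45
eef_pos: [0.5291, -0.042, 0.1989]
tcp_rot: [0.021, 1.0, -0.001, -0.0]
contact_force: [0.4, 0.2, -3.3]
gripper_width: 0.534
```

```bash
python3 - <<'E'
from h import *
s=st(); c=optics.get_calibration("wrist"); im=optics.get_image("wrist"); cv2.imwrite("pics/w3.png",im[:,:,::-1])
np.savez("w3.npz",**c)
ml=hsvmask(im,"orange"); mk=hsvmask(im,"red")
for n,m in(("o",ml),("r",mk)):
    a=cv2.connectedComponentsWithStats(m.astype(np.uint8)); print(n,[(list(a[2][i]),list(np.round(a[3][i]))) for i in range(1,a[0]) if a[2][i,4]>60])
E
```

```text
clk 5.45 pos [ 0.5291 -0.042   0.1989] euler xyz zc [-0.    -0.002 -1.   ] psi 177.54 F [ 0.4  0.2 -3.3] M [-0.05  0.    0.01] g 0.534 q [ 0.58  0.51 -0.77  1.87  0.44  0.94  1.14]
o [([np.int32(461), np.int32(90), np.int32(82), np.int32(12), np.int32(821)], [np.float64(501.0), np.float64(96.0)])]
r [([np.int32(467), np.int32(264), np.int32(44), np.int32(43), np.int32(1250)], [np.float64(488.0), np.float64(284.0)])]
```

View pics/w3.png

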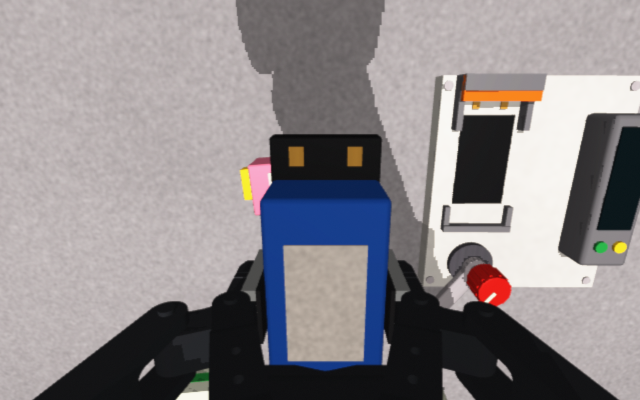

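```bash
python3 - <<'E'
from h import *
c=dict(np.load("w3.npz")); im=cv2.imread("pics/w3.png")[:,:,::-1].copy()
ml=big(hsvmask(im,"orange")); mk=big(hsvmask(im,"red"),(488,284),20)
x0=[.514,.101,-.045]
r=fit([(LIP,.022,c,ml),(KNOB,.022,c,mk)],x0,[.01,.01,.1]); print(r,np.degrees(r[0][2]))
v=im[:,:,::-1].copy(); v=cv2.resize(v,None,fx=1,fy=1)
def dr(P,col):
    h=cv2.convexHull(proj(place(P,*r[0],.022),c).astype(np.float32)); cv2.polylines(v,[np.round(h*16).astype(int)],True,col,1,shift=4)
dr(LIP,(0,255,0)); dr(KNOB,(0,255,0)); dr(box(-59.5,59.5,-26,26,0,0),(255,0,255)); dr(box(59.5,65.5,-31,31,9,9),(255,255,0)); dr(box(-27.5,-27.5,-26,26,12,12),(255,255,0)); dr(box(-59.5,-27.5,26,26,0,12),(255,0,0))
cv2.imwrite("pics/w3o.png",cv2.resize(v[60:320,400:640],None,fx=2.3,fy=2.3))
E
```

```text
(array([ 0.5146854 ,  0.09951614, -0.04425607]), np.float64(0.11374713252935409)) -2.535685768666218
```

View pics/w3o.png

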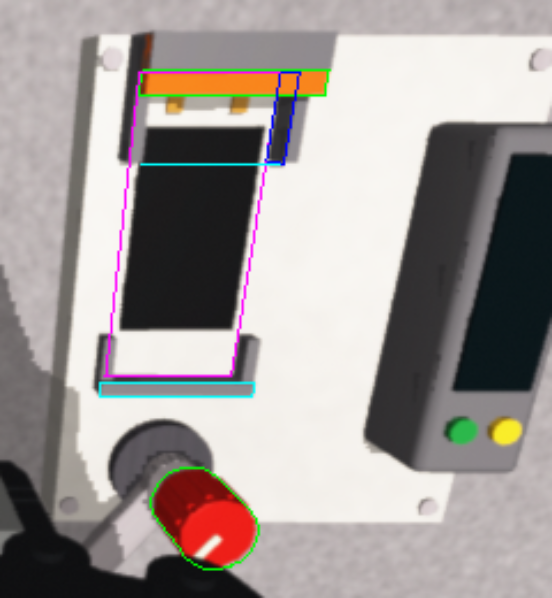

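```bash
python3 - <<'E'
from h import *
c=dict(np.load("w3.npz")); im=cv2.imread("pics/w3.png")[:,:,::-1].copy()
p=np.array([.5291,-.042,.1989]); Rt=R.from_quat(monitor.read_state()["tcp_rot"])
f=lambda P: proj(Rt.apply(np.array(P))+p,c)
for d in(-.002,0,.002):
    print(d,"nose top",np.round(f([[.058+d,-.023,.0134],[.058+d,.023,.0134]]),1).tolist(),"nose bot",np.round(f([[.058+d,0,.0254]]),1).tolist(),"body",np.round(f([[.04+d,-.023,-.0146],[.04+d,.023,-.0146],[.04+d,-.023,.0134],[.04+d,.023,.0134]]),1).tolist())
v=im[:,:,::-1][120:220,240:410].copy(); cv2.imwrite("pics/w3n.png",cv2.resize(v,None,fx=4.5,fy=4.5,interpolation=cv2.INTER_NEAREST))
g=cv2.cvtColor(im,cv2.COLOR_RGB2GRAY).astype(int); print(g[128:142,300],g[128:142,350]); 
print("rows blue",[ (col,[int(v) for v in im[194:206,col,2]]) for col in (300,350)])
print([int(v) for v in g[150,262:282]],[int(v) for v in g[150,370:390]])
E
```

```text
-0.002 nose top [[267.1, 144.6], [380.0, 144.7]] nose bot [[323.7, 141.1]] body [[256.5, 208.0], [390.2, 208.0], [269.3, 187.4], [378.0, 187.4]]
0 nose top [[266.9, 139.7], [380.3, 139.7]] nose bot [[323.7, 136.5]] body [[256.1, 202.4], [390.5, 202.4], [269.0, 182.8], [378.2, 182.8]]
0.002 nose top [[266.6, 134.7], [380.5, 134.7]] nose bot [[323.7, 131.9]] body [[255.8, 196.8], [390.9, 196.8], [268.8, 178.2], [378.4, 178.2]]
[103 102 101 102 105 101  44  12  10  13  17  20  20  20] [107 109 109 110 111 104  47  12  11  13  17  20  21  21]
rows blue [(300, [82, 81, 81, 83, 95, 109, 120, 126, 130, 134, 138, 139]), (350, [82, 81, 81, 84, 96, 109, 120, 126, 130, 134, 139, 140])]
[179, 181, 180, 179, 177, 177, 174, 148, 57, 20, 19, 20, 19, 20, 19, 19, 20, 20, 19, 19] [20, 21, 20, 20, 20, 21, 21, 21, 20, 19, 28, 66, 104, 106, 106, 106, 105, 105, 106, 107]
```

View pics/w3n.png

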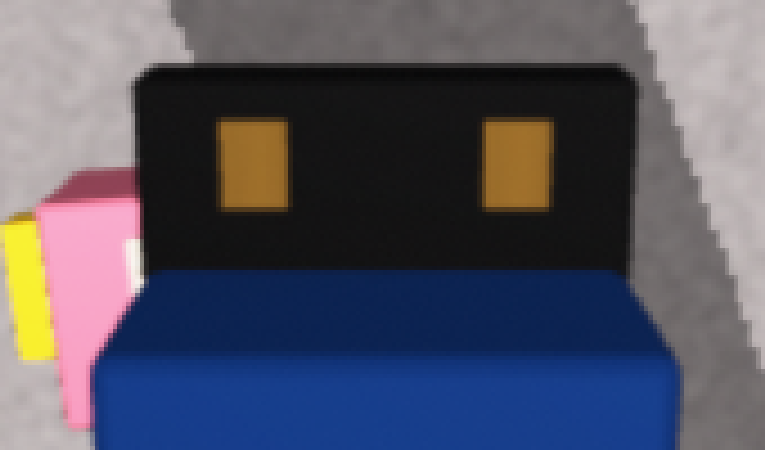

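```bash
cat >> h.py <<'E'
BAY=np.array([.5147,.0995,.022]); BYAW=-.0443
OFF=np.array([.0010,0,.0054])
def tcp_for(nx,nz,th,y=0):
    """nose lower edge at bay (nx,nz) mm, tilt deg"""
    t=np.radians(th); Rb=R.from_euler("z",BYAW); Rp=R.from_euler("y",-t)
    p=np.array([nx,y,nz])/1000+Rp.apply(np.array([.058,0,.020])+OFF)
    return BAY+Rb.apply(p), quat_down(np.pi+BYAW,-t)
def nose(s=None,th=None):
    s=s or monitor.read_state(); Rt=R.from_quat(s["tcp_rot"]); Rb=R.from_euler("z",BYAW)
    Rp=Rb.inv()*Rt*quat_down(np.pi).inv()
    th=np.degrees(Rp.as_rotvec()); p=Rb.inv().apply(s["eef_pos"]-BAY)-Rp.apply(np.array([.058,0,.020])+OFF)
    tail=p+Rp.apply([.116,0,0])
    print("nose mm",np.round(p*1000,1),"rotvec",np.round(th,1),"tail low",np.round(tail*1000,1)); return p,th
E
python3 - <<'E'
from h import *
st();nose()
goto(*tcp_for(-40,25,14))
E
```

```text
clk 5.50 pos [ 0.5292 -0.042   0.1989] euler xyz zc [-0.    -0.002 -1.   ] psi 177.52 F [ 0.6  0.5 -3.5] M [ 0.02 -0.03  0.02] g 0.527 q [ 0.58  0.51 -0.77  1.86  0.44  0.94  1.14]
nose mm [ -38.3 -140.9  151.5] rotvec [-0.1  0.   0.1] tail low [  77.7 -140.7  151.5]
travel [0.0095 0.141  0.1127] angular [ -0.11 -14.01   0.08] rows>= 3.0
```

>>> {"name": "move_arm", "arguments": {"travel": [[0.005,0.05,0.0],[0.0095,0.1,0.01],[0.0095,0.141,0.03],[0.0095,0.141,0.06],[0.0095,0.141,0.09],[0.0095,0.141,0.1127],[0.0095,0.141,0.1127],[0.0095,0.141,0.1127]], "angular": [[0,-4,0],[0,-9,0],[-0.1,-14,0.1],[-0.1,-14,0.1],[-0.1,-14,0.1],[-0.1,-14,0.1],[-0.1,-14,0.1],[-0.1,-14,0.1]]}}

```text
clock: 6.5
eef_pos: [0.5262, 0.0986, 0.0864]
tcp_rot: [0.023, 0.992, -0.003, 0.122]
contact_force: [1.0, -0.2, -3.3]
gripper_width: 0.529
```

```bash
python3 - <<'E'
from h import *
st();nose()
for n in ["wrist","scene"]:
    im=optics.get_image(n); im=im if n=="wrist" else cv2.resize(im[120:240,340:500],None,fx=4,fy=4)
    cv2.imwrite(f"pics/a_{n}.png",im[:,:,::-1])
goto(*tcp_for(-40,1,14))
E
```

```text
clk 6.50 pos [0.5262 0.0986 0.0864] euler xyz zc [ 0.242 -0.011 -0.97 ] psi 177.38 F [ 1.  -0.2 -3.3] M [-0.05  0.41  0.  ] g 0.529 q [ 0.09  0.57 -0.5   2.11  0.91  0.44  0.39]
nose mm [-39.5  -0.3  25.5] rotvec [ -0.  -14.   -0.1] tail low [73.  -0.5 53.6]
travel [0.0068 0.0001 0.024 ] angular [-0.    0.08 -0.07] rows>= 1.0
```

View pics/a_wrist.png

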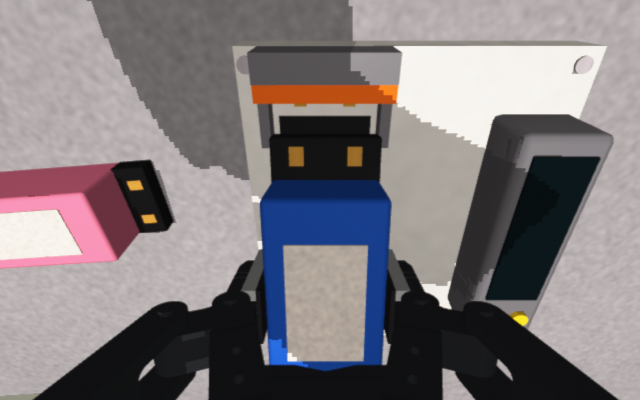

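View pics/a_scene.png

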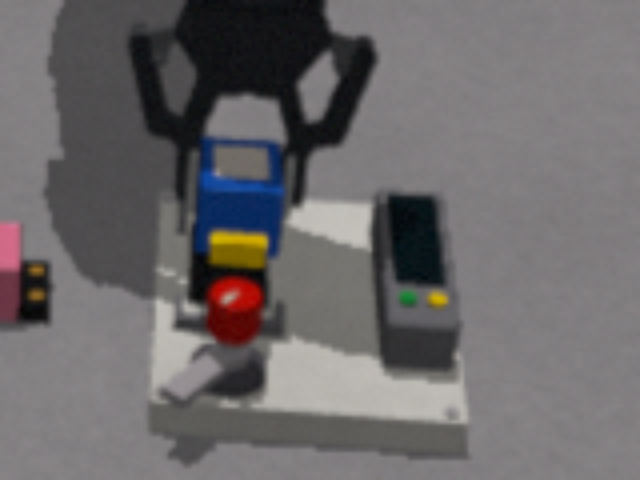

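>>> {"name": "move_arm", "arguments": {"travel": [[0.0022,0,0.008],[0.0045,0,0.016],[0.0068,0,0.024],[0.0068,0,0.024]], "angular": [[0,0,0],[0,0,0],[0,0,0],[0,0,0]]}}

```text
clock: 7.1
eef_pos: [0.5254, 0.0989, 0.0612]
tcp_rot: [0.022, 0.992, -0.003, 0.122]
contact_force: [0.3, 0.2, -3.2]
gripper_width: 0.532
```

```bash
python3 - <<'E'
from h import *
st();nose()
goto(*tcp_for(-40,-1,14))
E
```

```text
clk 7.10 pos [0.5254 0.0989 0.0612] euler xyz zc [ 0.242 -0.011 -0.97 ] psi 177.42 F [ 0.3  0.2 -3.2] M [-0.05  0.44  0.04] g 0.532 q [ 0.03  0.6  -0.43  2.12  1.    0.39  0.3 ]
nose mm [-40.4  -0.1   0.3] rotvec [ -0. -14.  -0.] tail low [72.1 -0.1 28.4]
travel [-0.0001  0.0001  0.0014] angular [-0.02  0.02 -0.04] rows>= 1.0
```

>>> {"name": "move_arm", "arguments": {"travel": [[0.0003,0,0.001],[0.0005,0,0.002],[0.0005,0,0.002]], "angular": [[0,0,0],[0,0,0],[0,0,0]]}}

```text
clock: 7.48
eef_pos: [0.5261, 0.099, 0.06]
tcp_rot: [0.022, 0.992, -0.003, 0.123]
contact_force: [-1.5, -1.0, 5.3]
gripper_width: 0.532
```

```bash
python3 - <<'E'
from h import *
st();nose()
E
```

```text
clk 7.47 pos [0.5261 0.099  0.06  ] euler xyz zc [ 0.244 -0.011 -0.97 ] psi 177.42 F [-1.5 -1.   5.3] M [-0.15  0.66  0.04] g 0.532 q [ 0.03  0.61 -0.43  2.12  1.    0.39  0.29]
nose mm [-39.6   0.1  -1. ] rotvec [ -0.  -14.1  -0. ] tail low [72.9 -0.  27.2]
```

>>> {"name": "move_arm", "arguments": {"travel": [[0.0028,0,-0.0012],[0.0057,0,-0.0019],[0.0086,0,-0.0027],[0.0115,0,-0.0034],[0.0144,0,-0.0041],[0.0144,0,-0.0041]], "angular": [[0,0,0],[0,0,0],[0,0,0],[0,0,0],[0,0,0],[0,0,0]]}}

```text
clock: 8.22
eef_pos: [0.5107, 0.0998, 0.0603]
tcp_rot: [0.022, 0.992, -0.003, 0.123]
contact_force: [-0.4, 0.7, -1.7]
gripper_width: 0.527
```

```bash
python3 - <<'E'
from h import *
st();nose()
for n in ["wrist"]:
    im=optics.get_image(n); cv2.imwrite(f"pics/b_{n}.png",im[:,:,::-1])
E
```

```text
clk 8.22 pos [0.5107 0.0998 0.0603] euler xyz zc [ 0.243 -0.011 -0.97 ] psi 177.44 F [-0.4  0.7 -1.7] M [ 0.05  0.55 -0.01] g 0.527 q [ 0.01  0.59 -0.41  2.16  1.03  0.37  0.25]
nose mm [-55.1   0.1  -0.7] rotvec [ -0.  -14.1  -0. ] tail low [57.5  0.1 27.6]
```

View pics/b_wrist.png

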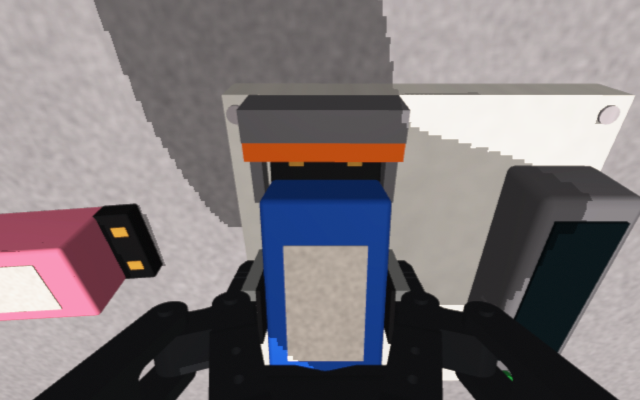

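>>> {"name": "move_arm", "arguments": {"travel": [[0.001,0,-0.0002],[0.0019,0,-0.0004],[0.0024,0,-0.0005],[0.0024,0,-0.0005]], "angular": [[0,0,0],[0,0,0],[0,0,0],[0,0,0]]}}

```text
clock: 8.78
eef_pos: [0.5093, 0.0999, 0.0606]
tcp_rot: [0.022, 0.992, -0.003, 0.123]
contact_force: [5.2, -0.3, -3.6]
gripper_width: 0.531
```

```bash
python3 - <<'E'
from h import *
st();nose()
E
```

```text
clk 8.78 pos [0.5093 0.0999 0.0606] euler xyz zc [ 0.245 -0.011 -0.97 ] psi 177.41 F [ 5.2 -0.3 -3.6] M [-0.06 -0.7  -0.  ] g 0.531 q [ 0.    0.59 -0.41  2.16  1.03  0.36  0.24]
nose mm [-56.4   0.2  -0.5] rotvec [ -0.  -14.2  -0.1] tail low [56.1  0.1 27.9]
```

```bash
python3 - <<'E'
from h import *
st()
for th,nx,nz in((12,-56.3,-.6),(10,-56.5,-.6),(8,-56.9,-.6),(6,-57.3,-.6),(4,-57.7,-.6),(2,-58.1,-.6),(0,-58.4,-.6),(0,-58.4,-1.0)): goto(*tcp_for(nx,nz,th))
E
```

```text
clk 8.78 pos [0.5093 0.0999 0.0606] euler xyz zc [ 0.245 -0.011 -0.97 ] psi 177.41 F [ 5.2 -0.3 -3.6] M [-0.06 -0.7  -0.  ] g 0.531 q [ 0.    0.59 -0.41  2.16  1.03  0.36  0.24]
travel [-0.0009 -0.0001  0.0024] angular [-0.01  2.17 -0.05] rows>= 1.0
travel [-0.0015 -0.0001  0.0045] angular [-0.01  4.17 -0.05] rows>= 1.0
travel [-0.0018 -0.0001  0.0065] angular [-0.01  6.17 -0.05] rows>= 1.0
travel [-0.0021 -0.0001  0.0085] angular [-0.01  8.17 -0.05] rows>= 1.0
travel [-0.0022 -0.0001  0.0106] angular [-1.000e-02  1.017e+01 -5.000e-02] rows>= 1.0
travel [-0.0023 -0.0001  0.0127] angular [-1.000e-02  1.217e+01 -5.000e-02] rows>= 2.0
travel [-0.0024 -0.0001  0.0148] angular [-1.000e-02  1.417e+01 -5.000e-02] rows>= 2.0
travel [-0.0023 -0.0001  0.0152] angular [-1.000e-02  1.417e+01 -5.000e-02] rows>= 2.0
```

>>> {"name": "move_arm", "arguments": {"travel": [[-0.0009,-0.0001,0.0024],[-0.0015,-0.0001,0.0045],[-0.0018,-0.0001,0.0065],[-0.0021,-0.0001,0.0085],[-0.0021,-0.0001,0.0085]], "angular": [[0,2.2,-0.1],[0,4.2,-0.1],[0,6.2,-0.1],[0,8.2,-0.1],[0,8.2,-0.1]]}}

```text
clock: 9.4
eef_pos: [0.5134, 0.0993, 0.0526]
tcp_rot: [0.022, 0.998, -0.001, 0.052]
contact_force: [1.9, -0.7, -0.2]
gripper_width: 0.529
```

```bash
python3 - <<'E'
from h import *
st();nose()
for th,nx,nz in((4,-57.7,-.6),(2,-58.1,-.6),(0,-58.4,-.6),(0,-58.4,-1.0)): goto(*tcp_for(nx,nz,th))
E
```

```text
clk 9.40 pos [0.5134 0.0993 0.0526] euler xyz zc [ 0.103 -0.005 -0.995] psi 177.45 F [ 1.9 -0.7 -0.2] M [-0.14  0.01  0.03] g 0.529 q [ 0.16  0.68 -0.58  2.04  0.8   0.55  0.54]
nose mm [-57.4  -0.3  -0.8] rotvec [-0.  -5.9 -0. ] tail low [58.  -0.3 11.2]
travel [-0.0005  0.0003  0.0018] angular [-0.01  1.93 -0.01] rows>= 1.0
travel [-0.0009  0.0003  0.0038] angular [-0.01  3.93 -0.01] rows>= 1.0
travel [-0.0013  0.0003  0.0059] angular [-0.01  5.93 -0.01] rows>= 1.0
travel [-0.0013  0.0003  0.0063] angular [-0.01  5.93 -0.01] rows>= 1.0
```

>>> {"name": "move_arm", "arguments": {"travel": [[-0.0003,0,0.0009],[-0.0005,0,0.0018],[-0.0007,0,0.0028],[-0.0009,0,0.0038],[-0.0011,0,0.0049],[-0.0013,0,0.0059],[-0.0013,0,0.0063],[-0.0013,0,0.0063]], "angular": [[0,1,0],[0,1.9,0],[0,2.9,0],[0,3.9,0],[0,4.9,0],[0,5.9,0],[0,5.9,0],[0,5.9,0]]}}

```text
clock: 10.4
eef_pos: [0.515, 0.0992, 0.0474]
tcp_rot: [0.022, 1.0, -0.001, -0.0]
contact_force: [-5.9, -3.1, 12.0]
gripper_width: 0.531
```

```bash
python3 - <<'E'
from h import *
st();nose()
for n in ["wrist","scene"]:
    im=optics.get_image(n); im=im if n=="wrist" else cv2.resize(im[120:240,340:500],None,fx=4,fy=4)
    cv2.imwrite(f"pics/d_{n}.png",im[:,:,::-1])
E
```

```text
clk 10.40 pos [0.515  0.0992 0.0474] euler xyz zc [-0.    -0.001 -1.   ] psi 177.46 F [-5.9 -3.1 12. ] M [-0.35  0.68 -0.08] g 0.531 q [ 0.21  0.74 -0.64  1.95  0.7   0.68  0.66]
nose mm [-58.7  -0.3  -0. ] rotvec [-0.1  0.  -0. ] tail low [57.3 -0.3 -0.1]
```

View pics/d_wrist.png

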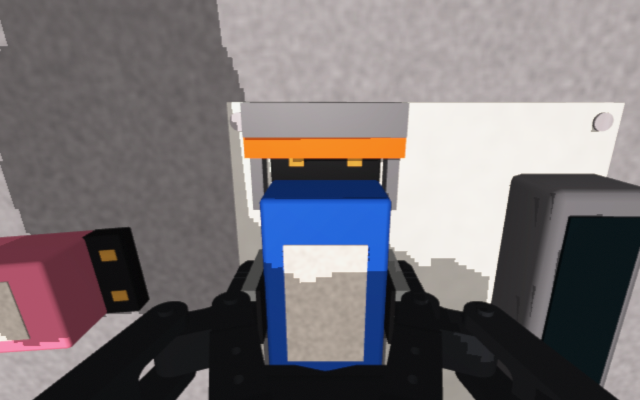

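View pics/d_scene.png

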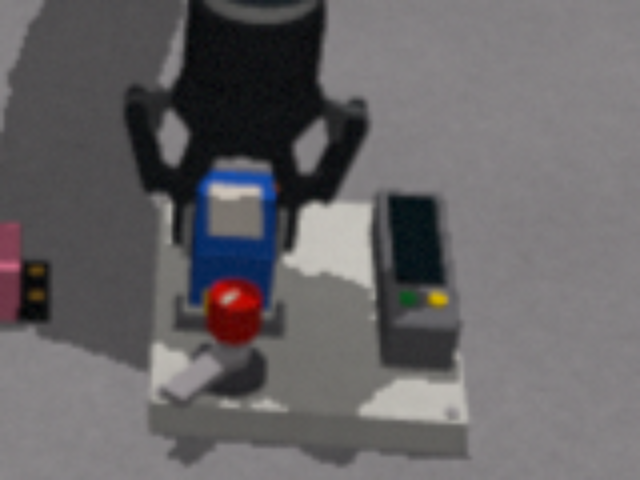

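>>> {"name": "move_arm", "arguments": {"travel": [[0,0,-0.0004],[0,0,-0.0004],[0,0,-0.0004],[0,0,-0.01],[0,0,-0.04],[0,0,-0.08],[0,0,-0.12],[0,0,-0.12]], "angular": [[0,0,0],[0,0,0],[0,0,0],[0,0,0],[0,0,0],[0,0,0],[0,0,0],[0,0,0]], "jaw": 0.6}}

```text
clock: 11.5
eef_pos: [0.517, 0.1001, 0.1706]
tcp_rot: [0.022, 1.0, -0.0, 0.003]
contact_force: [0.1, 0.0, -0.4]
gripper_width: 0.799
```

```bash
python3 - <<'E'
from h import *
s=st()
C=optics.get_calibration("wrist"); im=optics.get_image("wrist"); np.savez("e.npz",**C); cv2.imwrite("pics/e.png",im[:,:,::-1])
m=big(hsvmask(im,"blue")); r=fit([(BLUE,.042,C,m)],[.5147,.0995,-.044],[.005,.005,.05]); print("pack if z=.042",r)
ml=big(hsvmask(im,"orange")); print(fit([(LIP,.022,C,ml)],[.5147,.0995,-.044],[.005,.005,.05]))
E
```

```text
clk 11.50 pos [0.517  0.1001 0.1706] euler xyz zc [ 0.006 -0.    -1.   ] psi 177.46 F [ 0.1  0.  -0.4] M [-0.05 -0.01 -0.02] g 0.799 q [ 0.33  0.56 -0.79  1.9   0.51  0.89  0.81]
pack if z=.042 (array([ 0.51498029,  0.10005075, -0.04374981]), np.float64(0.05253294192767288))
(array([ 0.51476472,  0.09951526, -0.0448005 ]), np.float64(0.059385258131900875))
```

View pics/e.png

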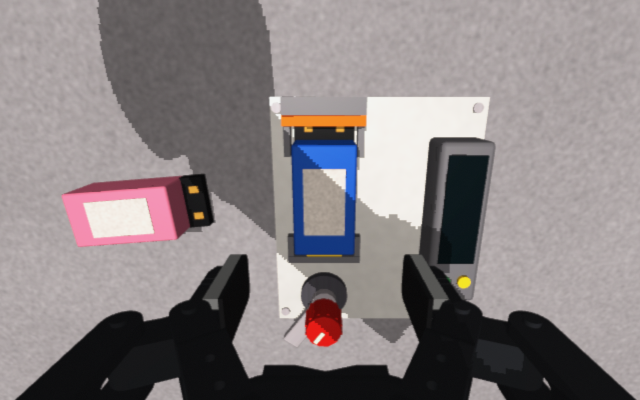

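```bash
python3 - <<'E'
from h import *
C=dict(np.load("e.npz")); im=cv2.imread("pics/e.png")[:,:,::-1].copy()
mk=big(hsvmask(im,"red"),(323,325),25); print(mk.sum())
K=cyl(0,0,14,-13,13)
r=fit([(K,.065,C,mk)],[.614,.095,0],[.005,.005,.01]); print("knob",r)
print("expected",BAY+R.from_euler("z",BYAW).apply([.1,0,.043]))
# arm direction: print in-plane
p=BAY+R.from_euler("z",BYAW).apply([.02,0,0]); goto([p[0],p[1],.088],quat_down(np.pi+BYAW))
E
```

```text
1353
knob (array([0.61346179, 0.09507222, 0.00324285]), np.float64(0.1390032372806842))
expected [0.61460189 0.09507145 0.065     ]
travel [-0.0186  0.0001  0.0808] angular [-0.06  0.16 -0.01] rows>= 2.0
```

>>> {"name": "move_arm", "arguments": {"travel": [[-0.0186,0,0.02],[-0.0186,0,0.04],[-0.0186,0,0.06],[-0.0186,0,0.075],[-0.0186,0,0.0808],[-0.0186,0,0.0808]], "angular": [[0,0.2,0],[0,0.2,0],[0,0.2,0],[0,0.2,0],[0,0.2,0],[0,0.2,0]], "jaw": -1, "grip_force": 30}}

```text
clock: 12.3
eef_pos: [0.5344, 0.0987, 0.0878]
tcp_rot: [0.022, 1.0, -0.0, -0.001]
contact_force: [-1.2, 0.0, 0.4]
gripper_width: -0.0
```

>>> {"name": "move_arm", "arguments": {"travel": [[0,0,0.003],[0,0,0.006],[0,0,0.009],[0,0,0.0105],[0,0,0.0105]], "angular": [[0,0,0],[0,0,0],[0,0,0],[0,0,0],[0,0,0]]}}

```text
clock: 12.92
eef_pos: [0.5346, 0.0987, 0.0791]
tcp_rot: [0.022, 1.0, -0.001, -0.0]
contact_force: [-6.2, -2.4, 20.0]
gripper_width: -0.003
```

```bash
python3 - <<'E'
from h import *
st()
E
```

```text
clk 12.93 pos [0.5346 0.0987 0.0791] euler xyz zc [-0.001 -0.002 -1.   ] psi 177.47 F [-6.2 -2.4 20. ] M [-0.53  1.28 -0.01] g -0.003 q [ 0.24  0.72 -0.68  1.9   0.65  0.76  0.72]
```

```bash
python3 - <<'E'
from h import *
goto([.6142,.0951,.13],quat_down(np.pi+BYAW+np.radians(60)))
E
```

```text
travel [-0.0796 -0.0002 -0.051 ] angular [ -0.12  -0.09 -59.99] rows>= 6.0
```

>>> {"name": "move_arm", "arguments": {"travel": [[0,0,-0.02],[0,0,-0.051],[-0.0796,-0.0002,-0.051],[-0.0796,-0.0002,-0.051],[-0.0796,-0.0002,-0.051],[-0.0796,-0.0002,-0.051],[-0.0796,-0.0002,-0.051],[-0.0796,-0.0002,-0.051]], "angular": [[0,0,0],[0,0,-10],[0,0,-20],[0,0,-30],[0,0,-40],[0,0,-50],[0,0,-60],[0,0,-60]], "jaw": 0.2}}

```text
clock: 13.92
eef_pos: [0.6143, 0.0949, 0.1305]
tcp_rot: [-0.48, 0.877, -0.001, -0.001]
contact_force: [-0.4, -0.5, -0.4]
gripper_width: 0.6
```

```bash
python3 - <<'E'
from h import *
st()
im=optics.get_image("wrist"); cv2.imwrite("pics/f.png",im[:,:,::-1])
goto([.6142,.0951,.067],quat_down(np.pi+BYAW+np.radians(60)))
E
```

```text
clk 13.93 pos [0.6143 0.0949 0.1305] euler xyz zc [-0.    -0.002 -1.   ] psi -122.65 F [-0.4 -0.5 -0.4] M [ 0.01 -0.02  0.04] g 0.600 q [ 0.39  0.84 -0.94  1.66  0.77  1.05  1.77]
travel [-0.0001  0.0002  0.0635] angular [-0.05 -0.1  -0.22] rows>= 2.0
```

View pics/f.png

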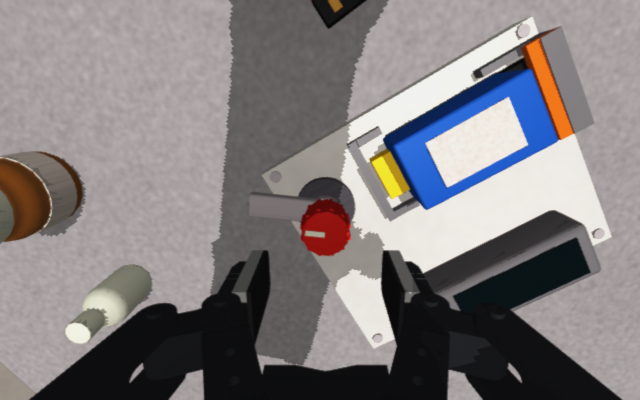

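>>> {"name": "move_arm", "arguments": {"travel": [[0,0.0002,0.02],[0,0.0002,0.04],[0,0.0002,0.055],[0,0.0002,0.0635],[0,0.0002,0.0635]], "angular": [[0,0,0],[0,0,0],[0,0,0],[0,0,0],[0,0,0]]}}

```text
clock: 14.6
eef_pos: [0.6137, 0.095, 0.0662]
tcp_rot: [-0.479, 0.878, -0.001, -0.001]
contact_force: [0.2, -0.3, 0.8]
gripper_width: 0.602
```

>>> {"name": "move_arm", "arguments": {"travel": [[0,0,0],[0,0,0],[0,0,0],[0,0,0],[0,0,0]], "angular": [[0,0,0],[0,0,0],[0,0,0],[0,0,0],[0,0,0]], "jaw": -1, "grip_force": 60}}

```text
clock: 15.22
eef_pos: [0.6144, 0.0952, 0.0669]
tcp_rot: [-0.479, 0.878, -0.001, -0.0]
contact_force: [-0.2, 0.3, 5.9]
gripper_width: 0.308
```

```bash
python3 - <<'E'
from h import *
st()
E
```

```text
clk 15.22 pos [0.6144 0.0952 0.0669] euler xyz zc [-0.    -0.002 -1.   ] psi -122.76 F [-0.2  0.3  5.9] M [-0.17 -0.07  0.03] g 0.308 q [ 0.35  0.92 -0.87  1.68  0.84  0.96  1.72]
```

>>> {"name": "move_arm", "arguments": {"travel": [[0,0,-0.003],[0,0,-0.006],[0,0,-0.0095],[0,0,-0.0095],[0,0,-0.0095]], "angular": [[0,0,0],[0,0,0],[0,0,0],[0,0,0],[0,0,0]]}}

```text
clock: 15.85
eef_pos: [0.6142, 0.0949, 0.0761]
tcp_rot: [-0.479, 0.878, -0.001, -0.001]
contact_force: [3.0, 1.1, -10.6]
gripper_width: 0.305
```

```bash
python3 - <<'E'
from h import *
st()
im=optics.get_image("scene"); cv2.imwrite("pics/g.png",cv2.resize(im[120:240,340:500],None,fx=4,fy=4)[:,:,::-1])
E
```

```text
clk 15.85 pos [0.6142 0.0949 0.0761] euler xyz zc [-0.001 -0.002 -1.   ] psi -122.77 F [  3.    1.1 -10.6] M [ 0.12 -0.72  0.02] g 0.305 q [ 0.36  0.91 -0.88  1.68  0.83  0.97  1.73]
```

View pics/g.png

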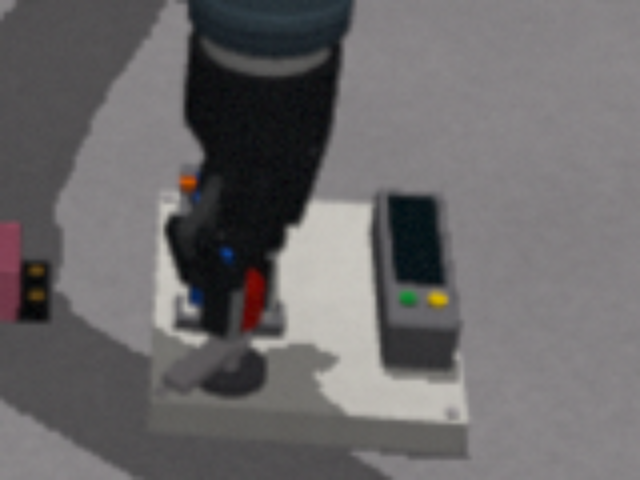

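>>> {"name": "move_arm", "arguments": {"travel": [[0,0,-0.0007],[0,0,-0.0007],[0,0,-0.0007],[0,0,-0.0007],[0,0,-0.0007],[0,0,-0.0007],[0,0,-0.0007]], "angular": [[0,0,0],[0,0,8],[0,0,16],[0,0,24],[0,0,32],[0,0,40],[0,0,40]]}}

```text
clock: 16.77
eef_pos: [0.6144, 0.0948, 0.0769]
tcp_rot: [-0.15, 0.989, -0.001, -0.0]
contact_force: [4.0, -0.0, -9.9]
gripper_width: 0.307
```

```bash
python3 - <<'E'
from h import *
st()
im=optics.get_image("scene"); cv2.imwrite("pics/g2.png",cv2.resize(im[120:240,340:500],None,fx=4,fy=4)[:,:,::-1])
E
```

```text
clk 16.77 pos [0.6144 0.0948 0.0769] euler xyz zc [-0.    -0.003 -1.   ] psi -162.70 F [ 4.  -0.  -9.9] M [-0.01 -0.89 -0.01] g 0.307 q [ 0.28  0.85 -0.75  1.69  0.71  0.9   1.11]
```

View pics/g2.png

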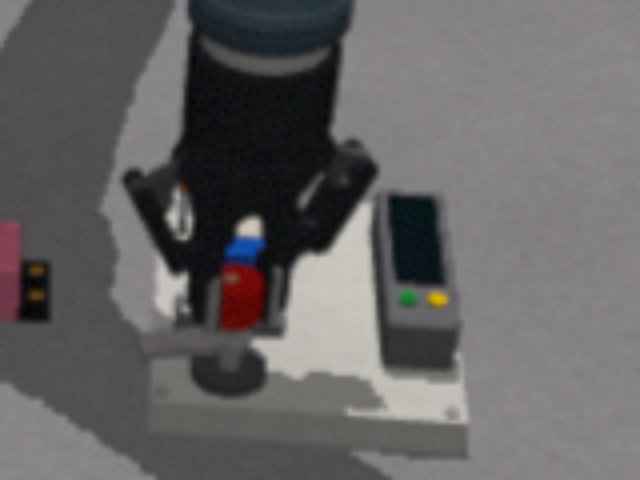

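>>> {"name": "move_arm", "arguments": {"travel": [[0,0,0.0],[0,0,0.0008],[0,0,0.0016],[0,0,0.0021],[0,0,0.0026],[0,0,0.0031],[0,0,0.0036],[0,0,0.0041],[0,0,0.0041]], "angular": [[0,0,8],[0,0,16],[0,0,24],[0,0,32],[0,0,40],[0,0,48],[0,0,56],[0,0,64],[0,0,64]]}}

```text
clock: 17.95
eef_pos: [0.6145, 0.0943, 0.0728]
tcp_rot: [0.394, 0.919, -0.002, 0.001]
contact_force: [3.1, -2.6, -8.2]
gripper_width: 0.306
```

```bash
python3 - <<'E'
from h import *
st()
im=optics.get_image("scene"); cv2.imwrite("pics/g3.png",cv2.resize(im[120:240,340:500],None,fx=4,fy=4)[:,:,::-1])
im=optics.get_image("wrist"); cv2.imwrite("pics/g3w.png",im[:,:,::-1])
E
```

```text
clk 17.95 pos [0.6145 0.0943 0.0728] euler xyz zc [-0.    -0.003 -1.   ] psi 133.56 F [ 3.1 -2.6 -8.2] M [-0.46 -0.98  0.01] g 0.306 q [ 0.12  0.77 -0.5   1.7   0.49  0.8   0.15]
```

View pics/g3.png

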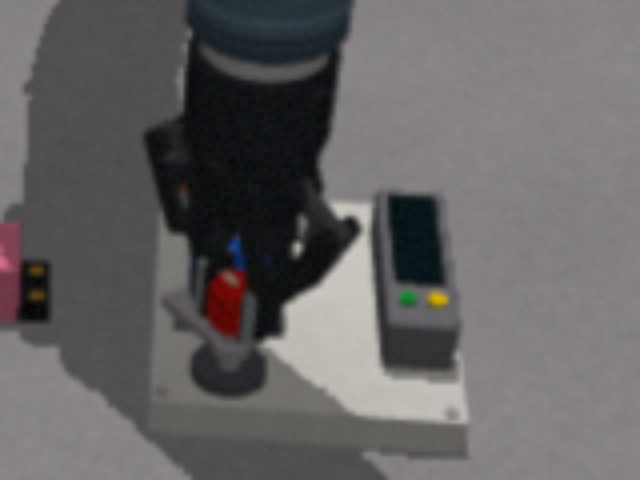

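View pics/g3w.png

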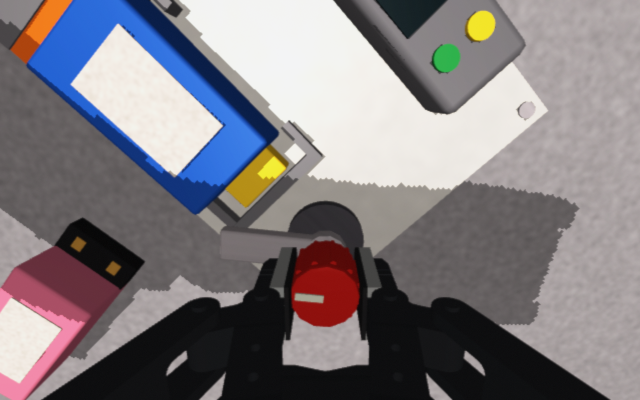

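>>> {"name": "move_arm", "arguments": {"travel": [[0,0,0.0004],[0,0,0.0008],[0,0,0.0013],[0,0,0.0017],[0,0,0.0022],[0,0,0.0026],[0,0,0.0028],[0,0,0.0029],[0,0,0.0029]], "angular": [[0,0,8],[0,0,16],[0,0,24],[0,0,32],[0,0,40],[0,0,47],[0,0,51],[0,0,54],[0,0,54]]}}

```text
clock: 19.18
eef_pos: [0.6143, 0.096, 0.0702]
tcp_rot: [0.766, 0.643, -0.0, 0.001]
contact_force: [1.8, 0.2, -4.0]
gripper_width: 0.306
```

```bash
python3 - <<'E'
from h import *
st()
im=optics.get_image("wrist"); cv2.imwrite("pics/g4w.png",im[:,:,::-1])
E
```

```text
clk 19.18 pos [0.6143 0.096  0.0702] euler xyz zc [ 0.    -0.001 -1.   ] psi 79.96 F [ 1.8  0.2 -4. ] M [ 0.22 -0.44  0.99] g 0.306 q [-0.03  0.74 -0.28  1.71  0.28  0.74 -0.63]
```

View pics/g4w.png

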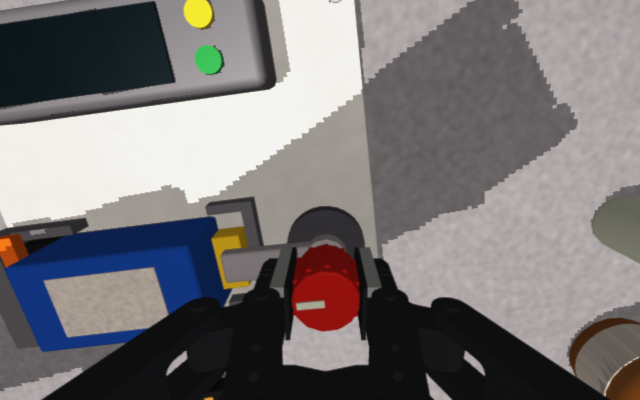

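>>> {"name": "move_arm", "arguments": {"travel": [[0,0,0.0005],[0,0,0.0008],[0,0,0.0008]], "angular": [[0,0,0],[0,0,0],[0,0,0]]}}

```text
clock: 19.6
eef_pos: [0.6145, 0.0961, 0.07]
tcp_rot: [0.766, 0.643, -0.0, 0.001]
contact_force: [-0.3, -1.0, 5.2]
gripper_width: 0.31
```

>>> {"name": "move_arm", "arguments": {"travel": [[0,0,0],[0,0,0],[0,0,0],[0,0,0],[0,0,-0.015],[0,0,-0.04],[0,0,-0.07],[0,0,-0.07]], "angular": [[0,0,0],[0,0,0],[0,0,0],[0,0,0],[0,0,0],[0,0,0],[0,0,0],[0,0,0]], "jaw": 0.2}}

```text
clock: 20.6
eef_pos: [0.6165, 0.0968, 0.1435]
tcp_rot: [0.766, 0.643, 0.002, 0.002]
contact_force: [-0.1, 0.2, 0.4]
gripper_width: 0.6
```

```bash
python3 - <<'E'
from h import *
st()
c=optics.get_calibration("wrist");im=optics.get_image("wrist"); cv2.imwrite("pics/g5w.png",im[:,:,::-1]); np.savez("g5.npz",**c)
Rb=R.from_euler("z",BYAW)
im=optics.get_image("scene"); cv2.imwrite("pics/g5.png",cv2.resize(im[120:240,340:500],None,fx=4,fy=4)[:,:,::-1])
v=cv2.imread("pics/g5w.png")
def L(P,col):
    q=proj(BAY+Rb.apply(np.array(P)/1000),c); cv2.polylines(v,[np.round(q*16).astype(int)[:,None]],True,col,1,shift=4)
L([[100,8,22],[48,8,22],[48,-8,22],[100,-8,22]],(0,255,0)); L([[44,23,40],[-40,23,40],[-40,-23,40],[44,-23,40]],(0,255,255)); 
cv2.imwrite("pics/g5o.png",v)
E
```

```text
clk 20.60 pos [0.6165 0.0968 0.1435] euler xyz zc [ 0.006 -0.    -1.   ] psi 79.96 F [-0.1  0.2  0.4] M [-0.03  0.01 -0.04] g 0.600 q [-0.01  0.63 -0.31  1.68  0.24  0.86 -0.6 ]
```

View pics/g5o.png

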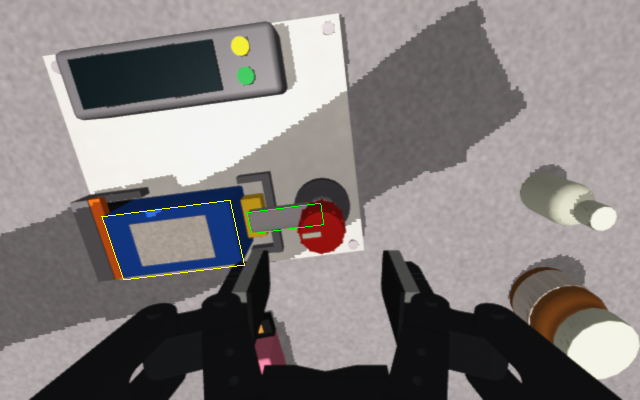

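View pics/g5.png

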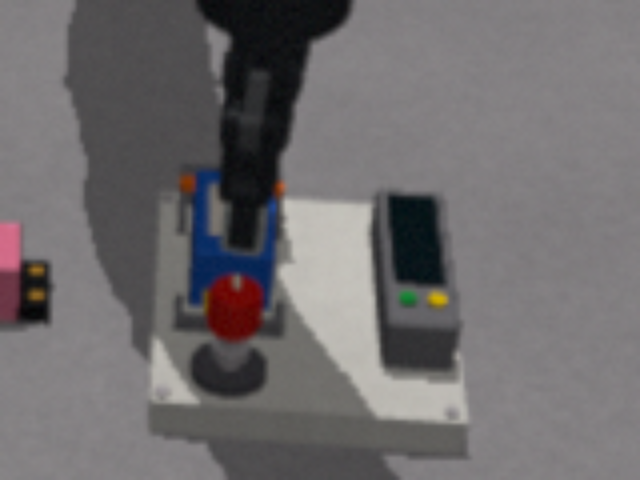

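```bash
python3 - <<'E'
from h import *
goto([.6144,.0951,.0705],quat_down(np.radians(80)))
E
```

```text
travel [-0.001  -0.      0.0701] angular [ 0.07  0.06 -0.04] rows>= 2.0
```

>>> {"name": "move_arm", "arguments": {"travel": [[-0.001,0,0.03],[-0.001,0,0.05],[-0.001,0,0.064],[-0.001,0,0.0701],[-0.001,0,0.0701]], "angular": [[0,0,0],[0,0,0],[0,0,0],[0,0,0],[0,0,0]]}}

```text
clock: 21.32
eef_pos: [0.6144, 0.0952, 0.0703]
tcp_rot: [0.766, 0.643, -0.0, 0.001]
contact_force: [0.4, 1.0, -0.7]
gripper_width: 0.601
```

>>> {"name": "move_arm", "arguments": {"travel": [[0,0,0],[0,0,0],[0,0,0],[0,0,0],[0,0,0],[0,0,0]], "angular": [[0,0,0],[0,0,0],[0,0,0],[0,0,0],[0,0,1.5],[0,0,2.5]], "jaw": -1, "grip_force": 40}}

```text
clock: 22.08
eef_pos: [0.615, 0.0951, 0.0711]
tcp_rot: [0.78, 0.626, 0.0, 0.001]
contact_force: [0.4, -1.5, 5.7]
gripper_width: 0.313
```

```bash
python3 - <<'E'
from h import *
st()
E
```

```text
clk 22.07 pos [0.615  0.0951 0.0711] euler xyz zc [ 0.002 -0.002 -1.   ] psi 77.53 F [ 0.4 -1.5  5.7] M [-0.26  0.45  0.61] g 0.313 q [-0.04  0.73 -0.27  1.71  0.27  0.74 -0.66]
```

>>> {"name": "move_arm", "arguments": {"travel": [[0,0,0],[0,0,0],[0,0,0],[0,0,0],[0,0,-0.015],[0,0,-0.04],[0,0,-0.08],[0,0,-0.12],[0,0,-0.12]], "angular": [[0,0,0],[0,0,0],[0,0,0],[0,0,0],[0,0,0],[0,0,0],[0,0,0],[0,0,0],[0,0,0]], "jaw": 0.2}}

```text
clock: 23.2
eef_pos: [0.6173, 0.096, 0.1958]
tcp_rot: [0.78, 0.626, 0.004, 0.003]
contact_force: [-0.1, -0.2, -0.2]
gripper_width: 0.598
```

```bash
python3 - <<'E'
from h import *
s=st()
# move back toward the robot side for a view: TCP up and +y
goto([.50,-.06,.25],quat_down(np.pi+BYAW))
E
```

```text
clk 23.20 pos [0.6173 0.096  0.1958] euler xyz zc [ 0.01 -0.   -1.  ] psi 77.53 F [-0.1 -0.2 -0.2] M [ 0.01 -0.03 -0.01] g 0.598 q [-0.    0.57 -0.32  1.65  0.21  0.95 -0.61]
travel [-0.1775 -0.0803 -0.0553] angular [  0.49   0.41 -99.93] rows>= 10.0
```

>>> {"name": "move_arm", "arguments": {"travel": [[0,0,-0.03],[-0.06,-0.03,-0.055],[-0.1,-0.06,-0.055],[-0.14,-0.08,-0.055],[-0.1775,-0.08,-0.055],[-0.1775,-0.08,-0.055],[-0.1775,-0.08,-0.055],[-0.1775,-0.08,-0.055],[-0.1775,-0.08,-0.055],[-0.1775,-0.08,-0.055]], "angular": [[0,0,-10],[0,0,-20],[0,0,-30],[0,0,-40],[0,0,-50],[0,0,-60],[0,0,-70],[0,0,-80],[0,0,-90],[0,0,-100]]}}

```text
clock: 24.45
eef_pos: [0.4999, -0.0601, 0.2496]
tcp_rot: [0.019, 1.0, -0.0, 0.005]
contact_force: [0.3, 0.2, -0.7]
gripper_width: 0.599
```

```bash
python3 - <<'E'
from h import *
st()
for n in("wrist","top","scene"):
    c=optics.get_calibration(n);im=optics.get_image(n); v=im[:,:,::-1].copy()
    if n!="scene":
        m=big(hsvmask(im,"blue"),None if n=="wrist" else (221,247),60); print(n,"pack",fit([(BLUE,.042,c,m)],[.5147,.0995,-.044],[.005,.005,.05]))
    cv2.imwrite(f"pics/z_{n}_raw.png",v)
    if n=="wrist": a=v[:,300:]; f=2
    if n=="top": a=v[100:320,130:430]; f=2.5
    if n=="scene": a=v[120:300,220:490]; f=2.9
    cv2.imwrite(f"pics/z_{n}.png",cv2.resize(a,None,fx=f,fy=f,interpolation=cv2.INTER_CUBIC)[:600,:800])
E
```

```text
clk 24.45 pos [ 0.4999 -0.0601  0.2496] euler xyz zc [ 0.009 -0.    -1.   ] psi 177.86 F [ 0.3  0.2 -0.7] M [-0.01 -0.03  0.02] g 0.599 q [ 0.59  0.36 -0.69  1.9   0.27  0.97  1.32]
wrist pack (array([ 0.51374522,  0.09893556, -0.03763034]), np.float64(0.06719241864189274))
top pack (array([ 0.51302499,  0.10241289, -0.06766551]), np.float64(0.1286978661493695))
```

View pics/z_wrist.png

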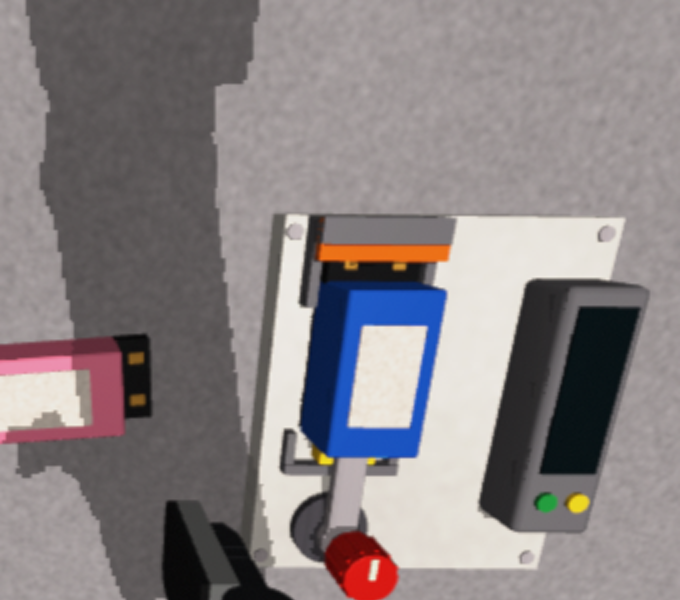

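View pics/z_scene.png

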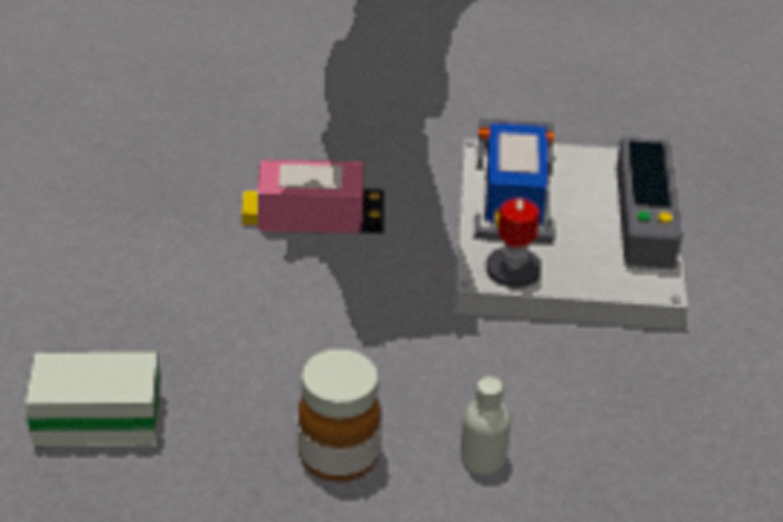

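View pics/z_top.png

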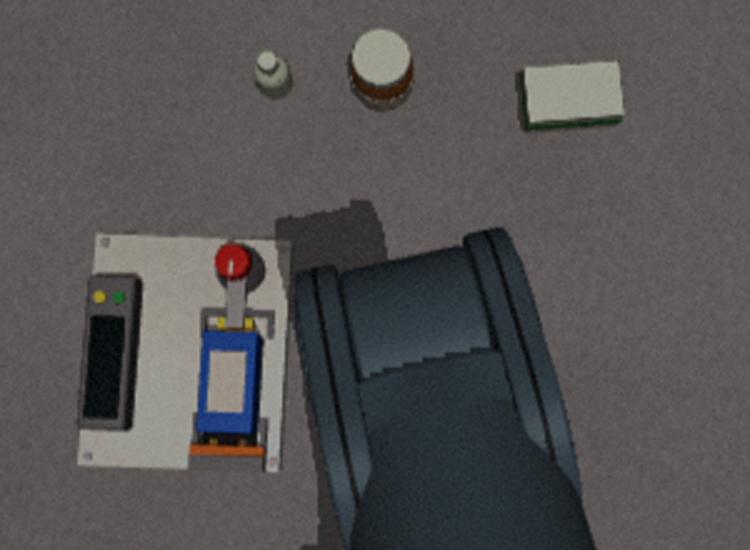

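```bash
python3 -c "
from station import job
print(job.finish_job())"
```

```text
the job is handed in; nothing more can be done
None
```

The blue battery pack is refitted and locked, and I handed the job in after about 24.6 s of the 66 s; `finish_job` reports no verdict.

**What I did**
- I gripped the blue pack by its sides and slid its nose under the orange lip at 14° of tilt, until it lightly touched the end wall.
- I swung the tail down flat and released the pack.
- I pulled the red knob up about 9.5 to 10 mm and turned it clockwise 157° (2.745 rad) in one grasp to the hard stop, where the moment read 0.99 N m.
- I regrasped the knob once to retighten it. It gave about 2.4° more and held firm at 0.61 N m.
- I let go and moved the arm clear.

**Last checks**
- **Pack seated:** pressing on its top before locking put it at 62.1 mm, against 62 mm for fully home.
- **Pack position:** the wrist fit before locking put it within 1 mm of the bay centre. The final wrist fit, taken from farther away, was about 1 mm off.
- **Clamp:** the final pictures show the steel arm lying along the bay on the yellow tail, and the nose under the lip.
- **Bystanders:** the carton, dropper bottle, jar and the pink look-alike look undisturbed.
- **Robot:** the gripper is open, away from everything, with no contact force.

**Disagreements:** the top-camera fit of the final pack pose was about 3 mm and 1.3° off the bay. I put that down to its coarser pixels and 2 mm calibration. I could not read the lift and turn joints directly, so the clamp is judged from the stop moment and the pictures.

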